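# Unfold the crank handle and clamp the specimen block

### The arm

A 7-joint arm with a two-finger parallel gripper is mounted at the origin on the work surface. World frame = base frame: x ahead of the robot, y to its left, z up, the work surface at z = 0. Lengths are in m, angles in rad, forces in N, time in s.
With the tool pointing down it reaches from about 0.425 to 0.875 m from the base axis. Payload 4.7 kg.
Tool frame: the origin (TCP) lies on the centre line of the jaws, within the pads' length; the fingertips stand 22 mm ahead of it and the grasp point (between the pads) lies 3 mm ahead of it; z points along the fingers, y is the line along which they close (so a half turn about z gives the same grasp; the last joint's range is limited). The gripper opens to 85 mm and grips with 20 to 120 N. Pads are 22 mm wide; open, the fingers measure 114 mm over their backs; the gripper's body (76 mm by 85 mm) begins 54 mm behind the grasp point. The pads swing forward as they close: fully open they stand 13 mm farther back than shut.
Start: joints at [-1.332, 0.321, -0.07, 1.45, 0.023, 1.371, -0.057], TCP at [0.145, 0.634, 0.253] pointing down, gripper open.
Joint ranges: [-2.86, 2.86], [-0.3, 2.09], [-1.38, 1.24], [0.06, 2.45], [-1.56, 4.7], [0.09, 2.05], [-2.69, 2.69]. Speed limits (rad/s): [2.57, 2.57, 3.14, 3.14, 3.14, 3.14, 3.14].

### API

Orientations are given as a rotation vector (axis times angle).
In Python, from workcell import bot, snapshot gives the robot as it stands.
- The arm moves only by the tool jog_arm, never from a script. Its argument "motion" is a list of rows, each an object with "turn": the turn, a rotation vector about the tool's x, y, z in fractions of the full range, 1 being 2 pi rad, a list of three; "xyz": the shift along the tool's x, y, z in parts of the range, where 1.0 means 0.4 m, a list of three; "fingers": the opening, from -1 (shut) to 1 (fully open). A call has 1 to 8 rows; each row is the pose to reach, as a shift and turn from the pose commanded when the call began, along the tool's axes at that moment; what a row does not reach only later rows make up. A row lasts 1/10 s, in which the tool goes at most 50 mm and 8.59 degrees, less where a joint would pass 70% of its speed; a pose out of reach is approached as far as the arm can. Shift and turn numbers lie between -1 and 1, and a call with a number outside is refused. A call with a gripper value outside its range is refused whole. The fingers move at their own pace and stop on an object; the grip force is fixed at half the most. Time passes only in rows, so rows that repeat a pose let the fingers close. It gives the time, the measured TCP pose, the force, the opening and the grip force at its end, in the units of the state.
- bot.get_obs(): the state, without advancing time (a new reading comes with each control period).
- snapshot(name): name is "side" or "top" or "wrist"; returns a dict with "img" (384x512x3 uint8, red, green, blue), "fx", "fy", "cx", "cy" (pixels), "extrinsics" (4x4, takes a point from world to camera coordinates). Camera axes: x right, y down, z forward; pixel columns grow to the right and rows downward; lengths in m; the calibration is good to about 2 mm. A picture is of the moment at which its call begins. There is no depth.
- bot.job_done(): hands the job in; it is judged then, once.
The state is a dict: "time_s": time; "qpos": joint angles; "qvel": joint speeds; "joint_torque": joint torques, N m; "eef_pos": TCP position; "ee_rot": TCP orientation; "wrist_force": force on the tool from outside, world axes, zero at the start; "ft_torque": the same for the moment, N m; "opening": finger opening in m; "grasp_force": force on a finger pad.
Only numpy, scipy, OpenCV 4.12 (cv2) and the standard library are available. Lean on these libraries where they do the work, as an engineer would, in place of code of your own. Each camera call takes 0.05 s, during which the arm holds its last target. There are 200 camera calls.

### The job

On the cream specimen clamp, swing the red folding crank handle up out of the handwheel until it stands fully upright, then use it to wind the handwheel clockwise until the amber specimen block is held snugly between the orange sprung jaw and the back stop, pressed with about 20 newtons: neither loose nor squeezed hard, since the block is brittle. Then let go of the handle, leaving the block clamped, and leave everything else on the bench where it is.

Things in the scene. Friction and masses are not known exactly. Their poses are not given: they have to be found in the camera images.
- clamp: Cream clamp fixed to the bench, base plate 130 (x) x 310 (y) x 14 mm, yawed. Origin: centre of its underside, z up. Its gearbox (104 x 104 mm, top 74 mm up) carries a level black-rimmed handwheel with upright axis at x 0, y +85 mm. Bed and moving jaw lie towards -y. Winding drives the jaw 10 mm to -y per radian by a self-locking screw: it stays where it is left.
- wheel_centre (a point): Centre of the handwheel's upper face, on its axis, 92 mm above the bench. Wheel 124 mm across, 12 mm thick. From its start it turns only clockwise seen from above, up to 7.6 rad. Its own friction is a steady 0.38 N m (8 N at the handle); each newton of jaw pressure adds 0.010 N m (0.21 N at the handle).
- handle_hinge (a point): Middle of the folding handle's hinge pin, 48 mm from the wheel's axis, 13 mm above the wheel face, going round with the wheel; at the start on the clamp's -x side of the axis. The pin is level and tangential to the wheel. Two steel cheeks 16 mm wide, up to 21 mm above the face, flank it.
- handle_arm (a joint): Fold angle of the crank handle: 0 = lying flat across the wheel face, pointing from its hinge through the wheel's axis; 1.571 = standing upright against its stop. Stiff hinge (0.12 N m of friction): it stays at any angle; it starts within 0.2 rad of flat.
- handle_grip (a point): Point on the axis of the red round handle, 55 mm from the hinge pin. The red sleeve is 18 mm thick, spans 15 to 75 mm from the pin and spins freely about its own axis, so a gripper can hold it all the way round without turning. Flat, its axis is 13 mm above the wheel face (4 mm free below it); upright, this point is 68 mm above the face.
- jaw_face: Orange pressing plate of the jaw, 50 (x) x 6 (y) x 44 mm, axes as the clamp. Origin: centre of its underside, 20.5 mm above the bench. It is sprung in front of the aluminium jaw: gives 1 mm per 6 N, 8 mm at most (the 9 mm gap behind it closes). At the start its front is at y -25 mm in the clamp's frame.
- specimen: Amber resin block on a white foot, 36 (x) x 30 (y) x 40 mm, 50 to 100 g. Origin: centre of its underside. It stands loose, not quite square, between low rails on the bed, 20 mm above the bench. The dark steel back stop beyond it was set by hand, its front 85 to 108 mm to -y of the clamp's origin, and is not measured: feel (or see) when the block is held.
- dish: Shallow round covered dish, 62 mm across, 21 mm high, loose beside the clamp; to be left alone. Origin: centre of its underside.
- marker: White and blue marker pen, 130 mm long (x), 13 mm thick, lying loose by the clamp; to be left alone. Origin: centre of its underside.
- reagent: Amber bottle with blue cap, 64 mm across, 150 mm high, loose; to be left alone. Origin: centre of its underside.
- saline: White bottle with red cap, 60 mm across, 120 mm high, loose; to be left alone. Origin: centre of its underside.
- slide_box: Closed blue slide box, 100 by 170 by 34 mm, loose; to be left alone. Origin: centre of its underside.
Not all that is in view belongs to the job. Of the things that look like the specimen, the smallest one is meant.

How it is judged:
By the outcome, as a careful person would: the job done as asked, in the order asked, and still so for the second after the job is handed in, with the robot touching nothing.
It also fails if it takes over 72 s, if anything falls off the work surface, if the arm or the gripper's body presses on something with over 40 N, if the wrist force passes 120 N, or if a joint passes its speed limit or range.

## Working session

There is one attempt and no reset: what is moved stays moved. The work goes in short steps, Python scripts to look and compute and a tool call to move; the robot and the scene stay as the last step left them, time stands still between calls to the robot, and variables do not carry over. Pictures are saved under pics/ and viewed, at most 10 in all, crops included, and the job is handed in when it is done.

Besides the shell and the picture viewer there is one more tool, called after "Call:" in YAML: its name, and indented under it one key for each argument. jog_arm: Moves the arm, as the interface text tells. Its arguments: {"type":"object","properties":{"motion":{"type":"array"}},"required":["motion"]}

```bash
mkdir -p pics; ls; cat > h.py <<'E'
import numpy as np, cv2
from workcell import bot, snapshot
from scipy.spatial.transform import Rotation as R
def ray(s,u,v):
    E=np.array(s["extrinsics"]);d=np.array([(u-s["cx"])/s["fx"],(v-s["cy"])/s["fy"],1.])
    return -E[:3,:3].T@E[:3,3], E[:3,:3].T@d
def onz(s,u,v,z):
    o,d=ray(s,u,v);return o+d*(z-o[2])/d[2]
def tri(a,b):
    A=[];B=[]
    for s,u,v in (a,b):
        o,d=ray(s,u,v);d=d/np.linalg.norm(d);P=np.eye(3)-np.outer(d,d);A.append(P);B.append(P@o)
    return np.linalg.lstsq(np.vstack(A),np.hstack(B),rcond=None)[0]
def proj(s,p):
    E=np.array(s["extrinsics"]);c=E[:3,:3]@p+E[:3,3];return s["fx"]*c[0]/c[2]+s["cx"],s["fy"]*c[1]/c[2]+s["cy"]
def save(s,n,crop=None,k=1):
    i=s["img"][...,::-1]
    if crop: i=i[crop[1]:crop[3],crop[0]:crop[2]]
    cv2.imwrite("pics/"+n,cv2.resize(i,None,fx=k,fy=k,interpolation=cv2.INTER_CUBIC))
E
python3 - <<'E'
from h import *
import pickle
S={n:snapshot(n) for n in("side","top","wrist")}
pickle.dump(S,open("S0.pkl","wb"))
a=np.hstack([S["side"]["img"],S["top"]["img"]]);
cv2.imwrite("pics/a.png",cv2.resize(np.vstack([S["top"]["img"],S["side"]["img"]])[...,::-1],(400,600))) if 0 else None
save(S["side"],"side.png",None,1.5);save(S["top"],"top.png",None,1.5)
for n in S: print(n,S[n]["fx"],np.round(S[n]["extrinsics"],3).tolist())
print(bot.get_obs())
E
```

```text
pics
side 451.2575373690319 [[0.946, -0.325, 0.001, -0.515], [-0.25, -0.73, -0.636, 0.187], [0.207, 0.601, -0.772, 1.191], [0.0, 0.0, 0.0, 1.0]]
top 421.06815972794783 [[-0.03, -1.0, -0.008, 0.004], [-0.98, 0.031, -0.195, 0.559], [0.195, 0.002, -0.981, 1.218], [0.0, 0.0, 0.0, 1.0]]
wrist 304.22364854992867 [[0.222, 0.975, -0.002, -0.649], [0.941, -0.214, 0.263, -0.034], [0.256, -0.06, -0.965, 0.38], [0.0, 0.0, 0.0, 1.0]]
{'time_s': 0.15, 'qpos': array([-1.3319012 ,  0.32165761, -0.07009976,  1.4513736 ,  0.02260738,
        1.37081101, -0.05690739]), 'qvel': array([ 0.00131199, -0.00136852, -0.00076962, -0.00418483,  0.00221952,
       -0.00029628, -0.00061548]), 'joint_torque': array([-3.45607430e-05, -4.94093871e+01, -3.82901514e-01, -3.14684165e+01,
        1.29698872e-02,  8.26180272e-03,  3.71954116e-05]), 'eef_pos': array([0.14484321, 0.63327839, 0.25248231]), 'ee_rot': array([-3.52305420e-01, -3.12169872e+00,  2.29446034e-03]), 'wrist_force': array([ 0.30843464, -0.53171196, -1.49923117]), 'ft_torque': array([ 0.03367486,  0.00594966, -0.0378791 ]), 'grasp_force': 0.0, 'opening': 0.08550628978019766}
```

View pics/side.png

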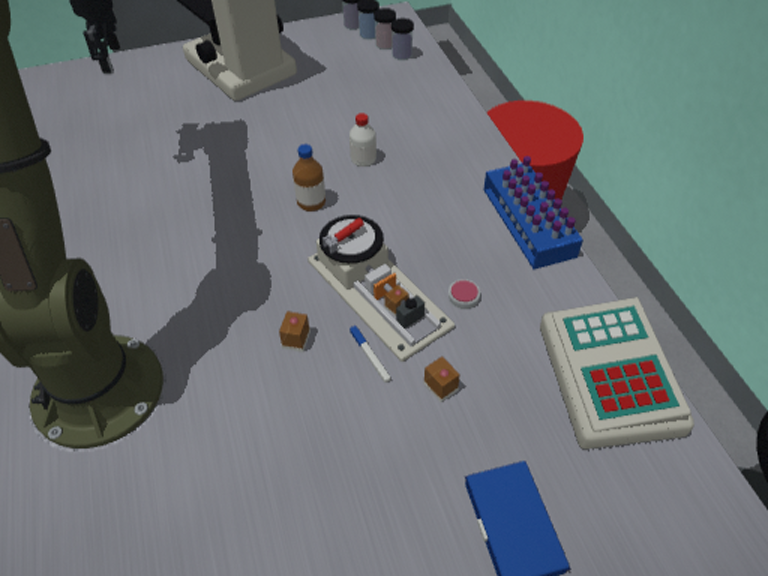

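View pics/top.png

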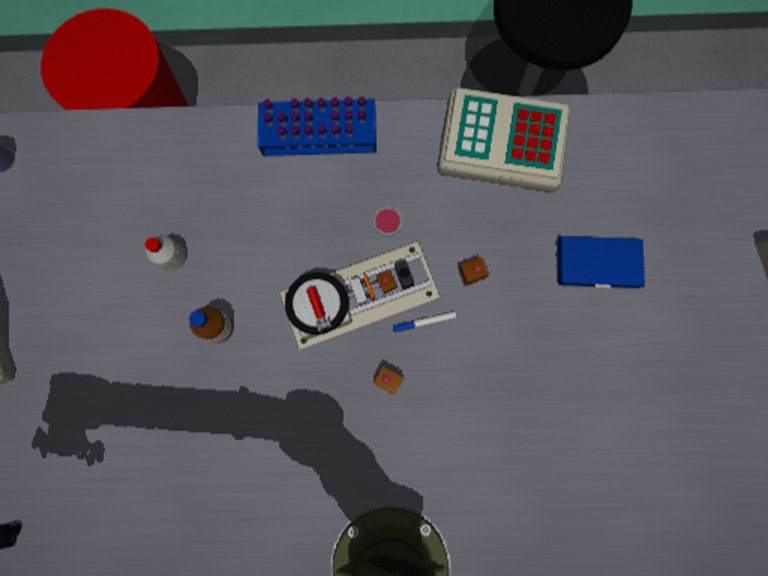

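Side view (1.5x): handwheel at (350,238) with the red handle at (349,230), specimen on the bed at (397,298), dish (464,292), pen (370,352). In the top view (1.5x) the wheel is at (317,302). What looks like the specimen: the block on the bed, top (387,281), and two bench blocks at (474,270) and (389,378). I choose the smallest, the one on the bed. The red bin and the red keys are not the handle.

```bash
python3 - <<'E'
from h import *
import pickle
S=pickle.load(open("S0.pkl","rb"))
win={"side":(205,135,265,190),"top":(185,175,240,225)}
res={}
for n in("side","top"):
    s=S[n];x0,y0,x1,y1=win[n];im=s["img"][y0:y1,x0:x1].astype(int)
    r,g,b=im[...,0],im[...,1],im[...,2]
    red=((r>110)&(g<70)&(b<70)).astype(np.uint8)
    dark=((im.max(2)<50)).astype(np.uint8)
    k,l,st,c=cv2.connectedComponentsWithStats(red);i=1+st[1:,4].argmax();ys,xs=np.where(l==i)
    p=np.c_[xs,ys]+[x0,y0];m=p.mean(0);w,v=np.linalg.eigh(np.cov(p.T));t=(p-m)@v[:,1]
    ends=[m+v[:,1]*t.min(),m+v[:,1]*t.max()]
    k,l,st,_=cv2.connectedComponentsWithStats(dark);i=1+st[1:,4].argmax()
    cs,_=cv2.findContours((l==i).astype(np.uint8),cv2.RETR_EXTERNAL,cv2.CHAIN_APPROX_NONE);cc=max(cs,key=cv2.contourArea)
    el=cv2.fitEllipse(cv2.convexHull(cc))
    # white face inside
    print(n,"red",m,ends,"ell",np.array(el[0])+[x0,y0],el[1]);res[n]=(m,ends,np.array(el[0])+[x0,y0])
a,b=S["side"],S["top"]
print("handle mid",tri((a,*res["side"][0]),(b,*res["top"][0])))
print("wheel",tri((a,*res["side"][2]),(b,*res["top"][2])),onz(b,*res["top"][2],.09),onz(a,*res["side"][2],.09))
for n in S if 0 else ("side","top"):
  for z in (.105,): print(n,[onz(S[n],*e,z).round(4) for e in res[n][1]], onz(S[n],*res[n][0],z))
# base corners
s=b;hsv=s["img"].astype(int)
P={"top":[(281,292),(417,242),(438,295),(300,349)],"side":[(310,258),(403,356),(455,323)]}
for n in P: print(n,[onz(S[n],u/1.5,v/1.5,.014).round(4).tolist() for u,v in P[n]])
A=cv2.resize(a["img"][130:245,200:310],None,fx=4,fy=4,interpolation=2);B=cv2.resize(b["img"][155:245,180:300],None,fx=4,fy=4,interpolation=2)
B=cv2.copyMakeBorder(B,0,A.shape[0]-B.shape[0],0,0,0);B=B[:, :340] if A.shape[1]+B.shape[1]>800 and 0 else B
im=np.hstack([cv2.resize(A,None,fx=.75,fy=.75),cv2.resize(B,None,fx=.75,fy=.75)])
cv2.imwrite("pics/crop.png",im[...,::-1])
E
```

```text
side red [232.46666667 151.97777778] [array([240.68966239, 146.53144527]), array([223.57446725, 157.86734362])] ell [233.69068146 159.296978  ] (31.075464248657227, 42.144195556640625)
top red [209.71428571 201.43809524] [array([206.10990922, 191.59362655]), array([213.3079744 , 211.25337282])] ell [210.84714127 201.40856743] (41.607845306396484, 42.37217330932617)
handle mid [0.50337295 0.12820695 0.1138435 ]
wheel [0.50709956 0.12879091 0.08219195] [0.50704658 0.12779087 0.09      ] [0.50408137 0.12157713 0.09      ]
side [array([0.5345, 0.1499, 0.105 ]), array([0.4751, 0.1225, 0.105 ])] [0.5056344  0.13658523 0.105     ]
top [array([0.5338, 0.1395, 0.105 ]), array([0.4758, 0.1192, 0.105 ])] [0.50462563 0.12928741 0.105     ]
top [[0.5429, 0.2098, 0.014], [0.6409, -0.0762, 0.014], [0.5265, -0.1153, 0.014], [0.4237, 0.1706, 0.014]]
side [[0.4287, 0.1671, 0.014], [0.5275, -0.1162, 0.014], [0.6442, -0.0784, 0.014]]
```

View pics/crop.png

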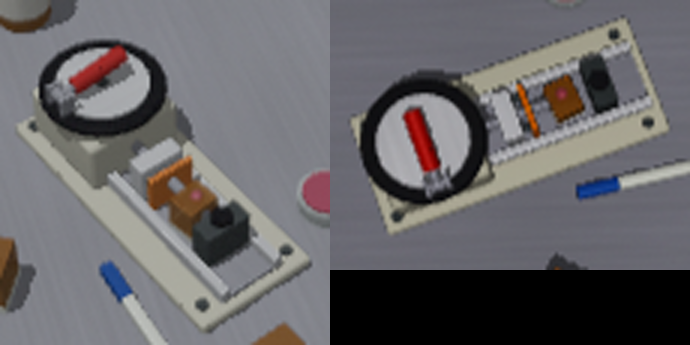

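The crop shows the specimen on the bed, between the orange jaw plate and the dark stop. The handle is nearly flat, with its hinge on the side near the robot. I'll move above it.

Units first: shifts go in shares of 0.4 m and turns go in shares of 2 pi rad. So -292 mm / 400 = -0.73, -256 mm / 400 = -0.64, -0.558 rad / 6.2832 = -0.0888.

Call:
jog_arm:
  motion:
    - {"xyz": [-0.1, -0.085, 0], "turn": [0, 0, -0.0159], "fingers": 1}
    - {"xyz": [-0.19, -0.1625, 0], "turn": [0, 0, -0.0318], "fingers": 1}
    - {"xyz": [-0.28, -0.24, 0], "turn": [0, 0, -0.0477], "fingers": 1}
    - {"xyz": [-0.37, -0.3175, 0], "turn": [0, 0, -0.0637], "fingers": 1}
    - {"xyz": [-0.46, -0.395, 0], "turn": [0, 0, -0.0796], "fingers": 1}
    - {"xyz": [-0.55, -0.47, 0], "turn": [0, 0, -0.0888], "fingers": 1}
    - {"xyz": [-0.64, -0.5475, 0], "turn": [0, 0, -0.0888], "fingers": 1}
    - {"xyz": [-0.73, -0.625, 0], "turn": [0, 0, -0.0888], "fingers": 1}

```text
time_s: 0.95
eef_pos: [0.3746, 0.323, 0.2533]
ee_rot: [-0.521, 3.098, 0.0]
wrist_force: [0.8, 1.5, 0.3]
opening: 0.0856
grasp_force: 0.0
```

In the tool's units: -228 mm / 400 = -0.57, -190 mm / 400 = -0.475.

Call:
jog_arm:
  motion:
    - {"xyz": [-0.03, -0.095, 0.0125], "turn": [0, 0, 0], "fingers": 1}
    - {"xyz": [-0.06, -0.19, 0.03], "turn": [0, 0, 0], "fingers": 1}
    - {"xyz": [-0.09, -0.285, 0.05], "turn": [0, 0, 0], "fingers": 1}
    - {"xyz": [-0.12, -0.38, 0.07], "turn": [0, 0, 0], "fingers": 1}
    - {"xyz": [-0.15, -0.475, 0.09], "turn": [0, 0, 0], "fingers": 1}
    - {"xyz": [-0.18, -0.57, 0.11], "turn": [0, 0, 0], "fingers": 1}
    - {"xyz": [-0.18, -0.57, 0.11], "turn": [0, 0, 0], "fingers": 1}
    - {"xyz": [-0.18, -0.57, 0.11], "turn": [0, 0, 0], "fingers": 1}

```text
time_s: 1.75
eef_pos: [0.5164, 0.1321, 0.2088]
ee_rot: [0.517, -3.098, 0.0]
wrist_force: [-0.6, 0.4, 0.0]
opening: 0.0853
grasp_force: 0.0
```

```bash
python3 - <<'E'
from h import *
import pickle
s=snapshot("wrist");pickle.dump(s,open("w1.pkl","wb"));o=bot.get_obs();print(o["eef_pos"],o["ee_rot"],o["wrist_force"])
save(s,"w1.png",None,1.5)
im=s["img"].astype(int);red=((im[...,0]>110)&(im[...,1]<70)&(im[...,2]<70)).astype(np.uint8)
k,l,st,c=cv2.connectedComponentsWithStats(red)
for i in range(1,k):
    if st[i,4]>100:
        ys,xs=np.where(l==i);print(st[i],c[i],cv2.minAreaRect(np.c_[xs,ys].astype(np.float32)))
        S=pickle.load(open("S0.pkl","rb"))
        print(tri((s,*c[i]),(S["top"],209.71,201.44)),tri((s,*c[i]),(S["side"],232.47,151.98)))
for p in [(.506,.1275,.092),(.4606,.1118,.105),(.517,.131,.115)]: print(proj(s,np.array(p)))
E
```

```text
[0.516038   0.1334857  0.20906395] [ 5.20910674e-01 -3.09730136e+00 -8.58408186e-04] [-0.5053368  -0.08167453  0.160337  ]
[252 140  10  52 239] [255.88284519 158.34309623] ((255.8341064453125, 165.48895263671875), (8.514431953430176, 51.02007293701172), 3.814074993133545)
[0.47821493 0.11642966 0.2176953 ] [0.49364125 0.12194781 0.12000171]
(np.float64(253.17588541879525), np.float64(178.78840793275256))
(np.float64(252.83364159618853), np.float64(118.11137513202894))
(np.float64(252.6147063145431), np.float64(201.00808395790256))
```

View pics/w1.png

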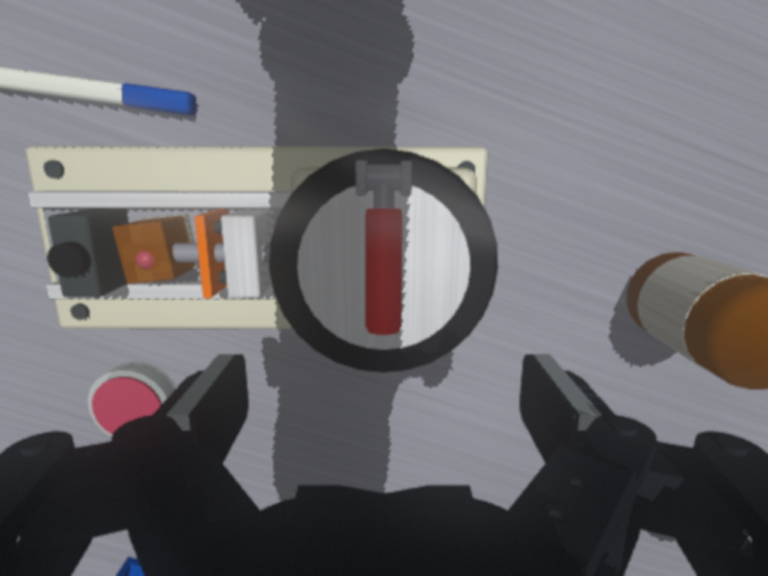

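The wrist view shows the handle sleeve centred at about (256,181) raw pixels (1.5x: 384,271), the hinge at (256,117) and the rim centre at (256,173). The fingers straddle the handle symmetrically. The red mask lost the shaded part, so I'll refine it.

```bash
python3 - <<'E'
from h import *
import pickle
S=pickle.load(open("S0.pkl","rb"));s=pickle.load(open("w1.pkl","rb"))
im=s["img"].astype(int);red=((im[...,0]>60)&(im[...,0]>2.2*im[...,1])&(im[...,0]>2*im[...,2])).astype(np.uint8)
red[:, :230]=0;red[:,280:]=0;red[:100]=0;red[240:]=0
ys,xs=np.where(red);mr=cv2.minAreaRect(np.c_[xs,ys].astype(np.float32));print(mr,len(xs))
c=(xs.mean(),ys.mean());top=(xs[ys<ys.min()+3].mean(),ys.min());bot_=(xs[ys>ys.max()-3].mean(),ys.max()+1)
print("c",c,top,bot_)
print("mid w+side",tri((s,*c),(S["side"],232.47,151.98)),"w+top",tri((s,*c),(S["top"],209.71,201.44)),"side+top",tri((S["side"],232.47,151.98),(S["top"],209.71,201.44)))
# far end / near end
print("far",tri((s,*bot_),(S["side"],240.7,146.5)),"near",tri((s,*top),(S["side"],223.6,157.9)))
dark=(im.max(2)<62).astype(np.uint8)
dark[:95]=0;dark[252:]=0;dark[:,:175]=0;dark[:,335:]=0
print("wheel z.09",onz(s,256,173.3,.092), "hinge",onz(s,256,117,.110),"sleeve c z.11",onz(s,*c,.113))
E
```

```text
((255.5, 191.49998474121094), (20.999996185302734, 58.99999237060547), 0.0) 1180
c (np.float64(254.63305084745764), np.float64(192.7415254237288)) (np.float64(250.25), np.int64(162)) (np.float64(254.8653846153846), np.int64(222))
mid w+side [0.5074628  0.13033787 0.1126562 ] w+top [0.49420532 0.1231135  0.17311438] side+top [0.50337928 0.12822226 0.11381479]
far [0.53114217 0.13762682 0.11790584] near [0.48276748 0.12042246 0.10813628]
wheel z.09 [0.50099311 0.12817785 0.092     ] hinge [0.45897185 0.11364912 0.11      ] sleeve c z.11 [0.51102098 0.13052343 0.113     ]
```

In the tool's units: 89 mm / 400 = 0.2225, 82 mm / 400 = 0.205.

Call:
jog_arm:
  motion:
    - {"xyz": [0, 0, 0.0625], "turn": [0, 0, 0], "fingers": 0.2}
    - {"xyz": [0, 0, 0.125], "turn": [0, 0, 0], "fingers": 0}
    - {"xyz": [0, 0, 0.175], "turn": [0, 0, 0], "fingers": 0}
    - {"xyz": [0, 0, 0.205], "turn": [0, 0, 0], "fingers": 0}
    - {"xyz": [0, 0, 0.2225], "turn": [0, 0, 0], "fingers": 0}
    - {"xyz": [0, 0, 0.2225], "turn": [0, 0, 0], "fingers": 0}
    - {"xyz": [0, 0, 0.2225], "turn": [0, 0, 0], "fingers": -0.3}
    - {"xyz": [0, 0, 0.2225], "turn": [0, 0, 0], "fingers": -1}

```text
time_s: 2.6
eef_pos: [0.5174, 0.1329, 0.1215]
ee_rot: [-0.521, 3.096, -0.0]
wrist_force: [3.0, -6.7, 2.3]
opening: 0.0166
grasp_force: 27.6
```

Call:
jog_arm:
  motion:
    - {"xyz": [0, 0, 0], "turn": [0, 0, 0], "fingers": -1}
    - {"xyz": [0, 0, 0], "turn": [0, 0, 0], "fingers": -1}
    - {"xyz": [0, 0, 0], "turn": [0, 0, 0], "fingers": -1}
    - {"xyz": [0, 0, 0], "turn": [0, 0, 0], "fingers": -1}

```text
time_s: 3.0
eef_pos: [0.5176, 0.1326, 0.1211]
ee_rot: [-0.52, 3.096, -0.0]
wrist_force: [3.5, -2.0, 3.1]
opening: 0.016
grasp_force: 58.6
```

In the tool's units: -28.7 mm / 400 = -0.0718, 14.3 mm / 400 = 0.0358.

Call:
jog_arm:
  motion:
    - {"xyz": [0.0025, 0, -0.0125], "turn": [0, 0, 0], "fingers": -1}
    - {"xyz": [0.0075, 0, -0.025], "turn": [0, 0, 0], "fingers": -1}
    - {"xyz": [0.0125, 0, -0.0375], "turn": [0, 0, 0], "fingers": -1}
    - {"xyz": [0.02, 0, -0.05], "turn": [0, 0, 0], "fingers": -1}
    - {"xyz": [0.0275, 0, -0.0613], "turn": [0, 0, 0], "fingers": -1}
    - {"xyz": [0.0358, 0, -0.0718], "turn": [0, 0, 0], "fingers": -1}

```text
time_s: 3.6
eef_pos: [0.5035, 0.1278, 0.1479]
ee_rot: [-0.52, 3.097, -0.002]
wrist_force: [5.1, -2.1, -8.5]
opening: 0.0158
grasp_force: 58.6
```

In the tool's units: 48 mm / 400 = 0.12, 26.6 mm / 400 = 0.0665.

Call:
jog_arm:
  motion:
    - {"xyz": [0.0195, 0, -0.019], "turn": [0, 0, 0], "fingers": -1}
    - {"xyz": [0.042, 0, -0.0343], "turn": [0, 0, 0], "fingers": -1}
    - {"xyz": [0.0665, 0, -0.0453], "turn": [0, 0, 0], "fingers": -1}
    - {"xyz": [0.0925, 0, -0.0525], "turn": [0, 0, 0], "fingers": -1}
    - {"xyz": [0.1075, 0, -0.054], "turn": [0, 0, 0], "fingers": -1}
    - {"xyz": [0.12, 0, -0.0545], "turn": [0, 0, 0], "fingers": -1}
    - {"xyz": [0.12, 0, -0.0545], "turn": [0, 0, 0], "fingers": -1}

```text
time_s: 4.3
eef_pos: [0.4589, 0.1125, 0.171]
ee_rot: [-0.52, 3.094, -0.0]
wrist_force: [5.6, -1.6, -2.0]
opening: 0.0152
grasp_force: 57.9
```

```bash
python3 - <<'E'
from h import *
s=snapshot("side");t=snapshot("wrist");o=bot.get_obs();print(o["eef_pos"],o["ee_rot"],o["wrist_force"])
A=cv2.resize(s["img"][110:240,190:310],(480,520),interpolation=2);B=cv2.resize(t["img"],(320,240))
B=cv2.copyMakeBorder(B,0,280,0,0,0);cv2.imwrite("pics/up.png",np.hstack([A,B])[...,::-1])
E
```

```text
[0.45896307 0.11248928 0.17100554] [-5.20327004e-01  3.09425515e+00 -4.96280621e-04] [ 5.99669484 -1.37408203 -2.41402702]
```

View pics/up.png

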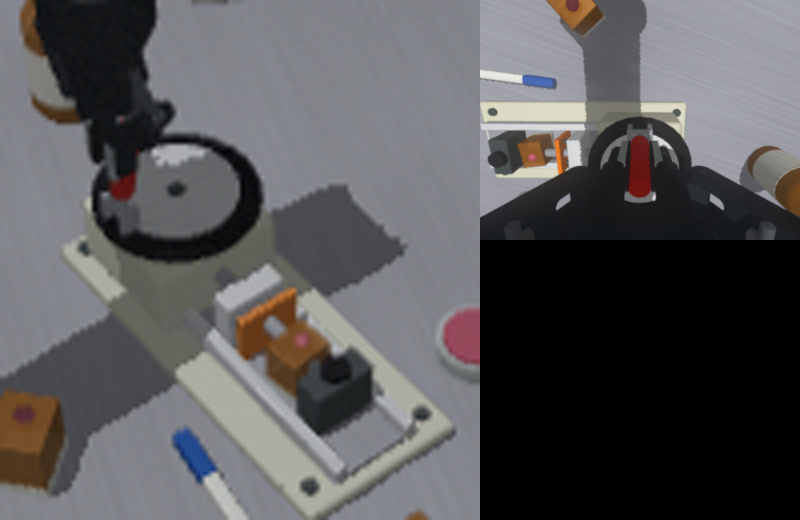

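Side view: the handle stands in the fingers at about (118,185). I'll press it a little farther to confirm that it is on its stop.

In the tool's units: 2 mm / 400 = 0.005.

Call:
jog_arm:
  motion:
    - {"xyz": [0.005, 0, 0], "turn": [0, 0, 0], "fingers": -1}
    - {"xyz": [0.005, 0, 0], "turn": [0, 0, 0], "fingers": -1}

```text
time_s: 4.6
eef_pos: [0.4577, 0.1121, 0.1711]
ee_rot: [-0.52, 3.093, -0.0]
wrist_force: [7.2, -1.1, -3.9]
opening: 0.0149
grasp_force: 57.5
```

In the tool's units: 2.5 mm / 400 = 0.0063.

Call:
jog_arm:
  motion:
    - {"xyz": [0.0063, 0, 0], "turn": [0, 0, 0], "fingers": -1}
    - {"xyz": [0.0063, 0, 0], "turn": [0, 0, 0], "fingers": -1}

```text
time_s: 4.8
eef_pos: [0.4552, 0.1112, 0.1712]
ee_rot: [-0.52, 3.093, -0.0]
wrist_force: [7.4, -1.1, -2.8]
opening: 0.0145
grasp_force: 56.7
```

In the tool's units: 3 mm / 400 = 0.0075, 1.5 mm / 400 = 0.0038.

Call:
jog_arm:
  motion:
    - {"xyz": [0.0038, 0, 0], "turn": [0, 0, 0], "fingers": -1}
    - {"xyz": [0.0075, 0, 0], "turn": [0, 0, 0], "fingers": -1}
    - {"xyz": [0.0075, 0, 0], "turn": [0, 0, 0], "fingers": -1}

```text
time_s: 5.1
eef_pos: [0.4521, 0.1102, 0.1712]
ee_rot: [-0.52, 3.094, -0.0]
wrist_force: [5.7, -1.3, -0.8]
opening: 0.014
grasp_force: 55.6
```

```bash
python3 - <<'E'
from h import *
s=snapshot("side");t=snapshot("wrist");u=snapshot("top");o=bot.get_obs();print(o["eef_pos"],o["wrist_force"],o["ft_torque"])
A=cv2.resize(s["img"][130:180,205:265],(480,400),interpolation=2);B=cv2.resize(t["img"][140:384,200:320],(246,500),interpolation=2)
A=cv2.copyMakeBorder(A,0,100,0,0,0);cv2.imwrite("pics/up2.png",np.hstack([A,B])[...,::-1])
E
```

```text
[0.45207665 0.11015722 0.17123826] [ 5.24449371 -1.39612965 -0.92832509] [-0.28803155 -1.33625848 -0.03325904]
```

View pics/up2.png

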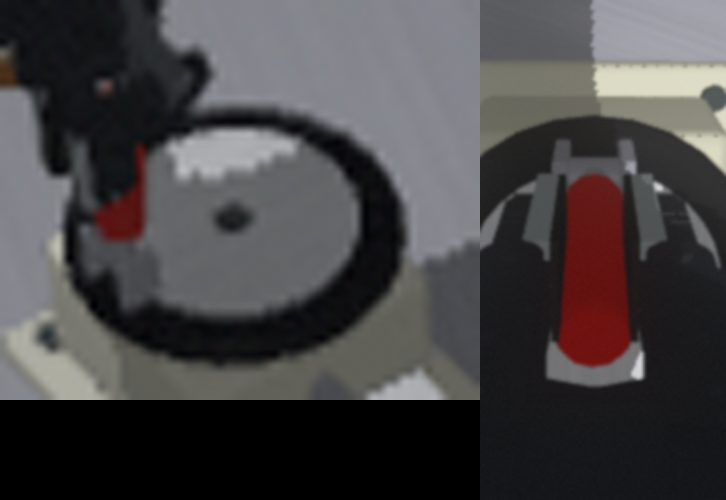

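```bash
python3 - <<'E'
from h import *
t=snapshot("wrist");im=t["img"].astype(int)
xc=np.array([.945,.327,0]);yc=np.array([-.327,.945,0]);H=np.array([.4587,.1128,.105])
print("cam",[(ray(t,0,0)[0]-H)@a for a in(xc,yc)],ray(t,0,0)[0][2])
red=(im[...,0]>50)&(im[...,0]>2.*im[...,1])&(im[...,0]>2*im[...,2]);red[:210]=0;red[345:]=0;red[:,:230]=0;red[:,285:]=0
ys,xs=np.where(red)
for v in (210,225,240,260,280,300,318,328):
    r=xs[ys==v];o,d=ray(t,r.mean() if len(r) else 255,v);k=-((o-H)@yc)/(d@yc) if 0 else None
    # intersection with plane y_c: ill-posed (camera in that plane); give angle of ray in the xz plane instead
    print(v,len(r), "ray at h=0,15,75,85:",[round(float(((o+d*((H[2]+h)-o[2])/d[2])-H)@xc)*1e3,1) for h in (0,.015,.06,.075,.085)])
for h in (.0,.015,.045,.075):
  for th in(1.3,1.571): print(h,th,np.round(proj(t,H+xc*h*np.cos(th)+np.array([0,0,h*np.sin(th)])),1), end=' ')
s=snapshot("side")
print()
for th in(1.2,1.4,1.571): print(th,[np.round(proj(s,H+xc*h*np.cos(th)+np.array([0,0,h*np.sin(th)])),1) for h in(0,.015,.03,.045,.075)])
for f in (s,):
  a=f["img"].astype(int)[140:175,205:235];m=(a[...,0]>60)&(a[...,0]>2*a[...,1])&(a[...,0]>2*a[...,2])
  for v in range(m.shape[0]):
    x=np.where(m[v])[0]
    if len(x):print(v+140,x.min()+205,x.max()+205)
E
```

```text
cam [np.float64(-0.07490607634933957), np.float64(0.0006233565400238679)] 0.2926956084360123
210 0 ray at h=0,15,75,85: [-9.1, -14.3, -30.1, -35.4, -38.9]
225 3 ray at h=0,15,75,85: [1.4, -4.7, -23.0, -29.1, -33.1]
240 28 ray at h=0,15,75,85: [12.2, 5.3, -15.6, -22.6, -27.2]
260 28 ray at h=0,15,75,85: [27.1, 19.0, -5.5, -13.7, -19.1]
280 32 ray at h=0,15,75,85: [42.6, 33.2, 5.0, -4.4, -10.6]
300 34 ray at h=0,15,75,85: [58.7, 48.0, 16.0, 5.3, -1.8]
318 4 ray at h=0,15,75,85: [73.7, 61.8, 26.2, 14.3, 6.4]
328 0 ray at h=0,15,75,85: [82.3, 69.8, 32.1, 19.5, 11.1]
0.0 1.3 [254.7 223. ] 0.0 1.571 [254.7 223. ] 0.015 1.3 [254.6 237.8] 0.015 1.571 [254.6 232.1] 0.045 1.3 [254.4 274.4] 0.045 1.571 [254.4 255.4] 0.075 1.3 [254.1 324.8] 0.075 1.571 [254.1 289.1] 
1.2 [array([218.9, 161.6]), array([220.2, 157.3]), array([221.5, 153. ]), array([222.7, 148.6]), array([225.4, 139.6])]
1.4 [array([218.9, 161.6]), array([219.3, 157.6]), array([219.7, 153.5]), array([220.1, 149.3]), array([220.9, 140.8])]
1.571 [array([218.9, 161.6]), array([218.6, 157.9]), array([218.2, 154.2]), array([217.8, 150.4]), array([217. , 142.6])]
148 222 222
149 222 222
150 222 222
151 222 222
152 222 222
153 222 222
154 221 222
155 219 222
156 217 222
157 217 222
158 218 222
159 218 221
```

In the tool's units: -80 mm / 400 = -0.2, -40 mm / 400 = -0.1.

Call:
jog_arm:
  motion:
    - {"xyz": [0, 0, 0], "turn": [0, 0, 0], "fingers": 0.3}
    - {"xyz": [0, 0, 0], "turn": [0, 0, 0], "fingers": 0.3}
    - {"xyz": [0, 0, 0], "turn": [0, 0, 0], "fingers": 0.3}
    - {"xyz": [0, 0, -0.1], "turn": [0, 0, 0], "fingers": 0.3}
    - {"xyz": [0, 0, -0.2], "turn": [0, 0, 0], "fingers": 0.3}
    - {"xyz": [0, 0, -0.2], "turn": [0, 0, 0], "fingers": 0.3}

```text
time_s: 5.95
eef_pos: [0.4529, 0.1113, 0.256]
ee_rot: [-0.52, 3.09, 0.004]
wrist_force: [0.7, 0.2, -0.1]
opening: 0.0556
grasp_force: 0.0
```

```bash
python3 - <<'E'
from h import *
import pickle
W={n:snapshot(n) for n in("wrist","side","top")};pickle.dump(W,open("S2.pkl","wb"));o=bot.get_obs();print(o["eef_pos"],o["wrist_force"])
cv2.imwrite("pics/rel.png",np.hstack([cv2.resize(W["wrist"]["img"][130:330,190:320],(260,400),interpolation=2),cv2.resize(W["side"]["img"][120:180,205:265],(400,400),interpolation=2)])[...,::-1])
E
```

```text
[0.4499257  0.11028893 0.2502589 ] [-0.36235453 -0.30250675  0.97145346]
```

View pics/rel.png

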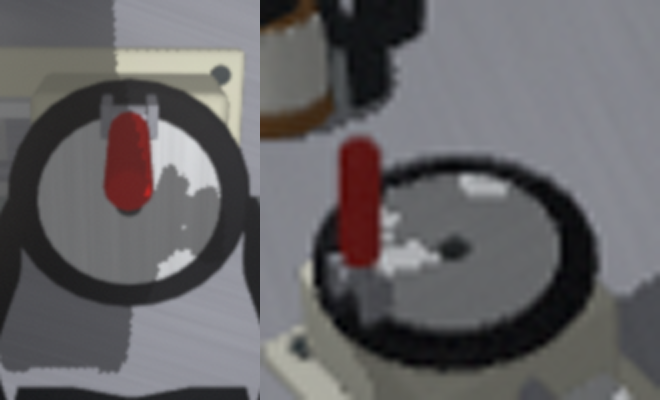

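```bash
python3 - <<'E'
from h import *
import pickle
W=pickle.load(open("S2.pkl","rb"))
xc=np.array([.945,.327,0])
def red(s,b):
    a=s["img"].astype(float)[b[1]:b[3],b[0]:b[2]]; w=np.clip(a[...,0]-1.5*np.maximum(a[...,1],a[...,2]),0,None)
    m=w>25; k,l,st,c=cv2.connectedComponentsWithStats(m.astype(np.uint8));i=1+st[1:,4].argmax();return l==i,w,b
m,w,b=red(W["side"],(210,135,235,170))
rows=[(v+b[1],(w[v]*np.arange(w.shape[1])).sum()/w[v].sum()+b[0],m[v].sum()) for v in range(m.shape[0]) if m[v].sum()>3]
print(rows[0],rows[-1]);r=np.array(rows)[1:-2];p=np.polyfit(r[:,0],r[:,1],1);print("side slope du/dv",p[0],"u at 150",np.polyval(p,150))
s=W["side"]
H=np.array([.461,.1136,.105])
for th in(1.3,1.4,1.5,1.571,1.62):
    A,B=[np.array(proj(s,H+xc*h*np.cos(th)+np.array([0,0,h*np.sin(th)]))) for h in(.015,.075)];print(th,(B-A)[0]/(B-A)[1],A,B)
t=W["wrist"];m,w,b=red(t,(230,170,275,250));ys,xs=np.where(m);print("wrist rows",ys.min()+b[1],ys.max()+b[1],xs.mean()+b[0])
mm,w,b=red(W["top"],(195,190,225,225));q=np.where(mm);print("top",q[1].mean()+b[0],q[0].mean()+b[1],q[0].min()+b[1],q[0].max()+b[1])
for th in(1.4,1.571):
  print(th,"wrist",[np.round(proj(t,H+xc*(h*np.cos(th)+r)+np.array([0,0,h*np.sin(th)])),1) for h,r in((.015,-.009),(.075,-.009),(.075,.009))],"top",[np.round(proj(W["top"],H+xc*(h*np.cos(th)+r)+np.array([0,0,h*np.sin(th)])),1) for h,r in((.015,-.009),(.015,0.009),(.075,-.009),(.075,.009))])
# wheel
print([onz(t,u,v,.092) for u,v in((255,226.5),)])
E
```

```text
(142, np.float64(219.24534686971236), np.int64(5)) (159, np.float64(219.42036553524804), np.int64(4))
side slope du/dv -0.012883045729976525 u at 150 219.3782644044611
1.3 -0.19776497998906445 [220.46915161 157.03474772] [223.89776966 139.69791661]
1.4 -0.09634866144742875 [220.03140633 157.18743194] [221.64609627 140.42861121]
1.5 0.014378594742574536 [219.58922039 157.38081002] [219.35916624 141.3810439 ]
1.571 0.10074884392553861 [219.27505412 157.54177917] [217.72809221 142.18714234]
1.62 0.16518474477458572 [219.05911119 157.66385623] [216.60448973 142.80400061]
wrist rows 187 234 254.02176278563655Traceback (most recent call last):
  File "<stdin>", line 16, in <module>
  File "<stdin>", line 7, in red
ValueError: attempt to get argmax of an empty sequence
```

The handle is about 0.1 rad short of its stop, because the pads slipped. I'll push it the rest of the way with closed fingers from the inner side.

Call:
jog_arm:
  motion:
    - {"xyz": [-0.05, 0, 0], "turn": [0, 0, 0], "fingers": -1}
    - {"xyz": [-0.105, 0, 0], "turn": [0, 0, 0], "fingers": -1}
    - {"xyz": [-0.105, 0, 0], "turn": [0, 0, 0], "fingers": -1}
    - {"xyz": [-0.105, 0, 0], "turn": [0, 0, 0], "fingers": -1}
    - {"xyz": [-0.105, 0, 0.05], "turn": [0, 0, 0], "fingers": -1}
    - {"xyz": [-0.105, 0, 0.125], "turn": [0, 0, 0], "fingers": -1}
    - {"xyz": [-0.105, 0, 0.2], "turn": [0, 0, 0], "fingers": -1}
    - {"xyz": [-0.105, 0, 0.2], "turn": [0, 0, 0], "fingers": -1}

```text
time_s: 6.9
eef_pos: [0.4861, 0.1226, 0.1665]
ee_rot: [0.519, -3.089, 0.003]
wrist_force: [-0.1, 0.3, 1.0]
opening: 0.0001
grasp_force: 0.0
```

In the tool's units: 10 mm / 400 = 0.025, 8 mm / 400 = 0.02.

Call:
jog_arm:
  motion:
    - {"xyz": [0.01, 0, 0], "turn": [0, 0, 0], "fingers": -1}
    - {"xyz": [0.02, 0, 0], "turn": [0, 0, 0], "fingers": -1}
    - {"xyz": [0.025, 0, 0], "turn": [0, 0, 0], "fingers": -1}
    - {"xyz": [0.025, 0, 0], "turn": [0, 0, 0], "fingers": -1}

```text
time_s: 7.3
eef_pos: [0.4814, 0.1208, 0.1724]
ee_rot: [-0.521, 3.095, 0.002]
wrist_force: [0.1, -0.8, 1.2]
opening: -0.0001
grasp_force: 0.4
```

In the tool's units: 3 mm / 400 = 0.0075, 2 mm / 400 = 0.005.

Call:
jog_arm:
  motion:
    - {"xyz": [0.0025, 0, 0], "turn": [0, 0, 0], "fingers": -1}
    - {"xyz": [0.005, 0, 0], "turn": [0, 0, 0], "fingers": -1}
    - {"xyz": [0.0075, 0, 0], "turn": [0, 0, 0], "fingers": -1}
    - {"xyz": [0.0075, 0, 0], "turn": [0, 0, 0], "fingers": -1}

```text
time_s: 7.7
eef_pos: [0.4791, 0.12, 0.1716]
ee_rot: [-0.521, 3.095, 0.001]
wrist_force: [4.9, 1.4, 2.4]
opening: 0.0002
grasp_force: 2.5
```

In the tool's units: 2 mm / 400 = 0.005, 1 mm / 400 = 0.0025.

Call:
jog_arm:
  motion:
    - {"xyz": [0.0025, 0, 0], "turn": [0, 0, 0], "fingers": -1}
    - {"xyz": [0.005, 0, 0], "turn": [0, 0, 0], "fingers": -1}
    - {"xyz": [0.005, 0, 0], "turn": [0, 0, 0], "fingers": -1}

```text
time_s: 8.0
eef_pos: [0.4786, 0.1198, 0.1718]
ee_rot: [-0.52, 3.091, 0.001]
wrist_force: [8.7, 2.8, -0.6]
opening: -0.0001
grasp_force: 4.6
```

In the tool's units: 2 mm / 400 = 0.005, 1 mm / 400 = 0.0025.

Call:
jog_arm:
  motion:
    - {"xyz": [0.0025, 0, 0], "turn": [0, 0, 0], "fingers": -1}
    - {"xyz": [0.005, 0, 0], "turn": [0, 0, 0], "fingers": -1}
    - {"xyz": [0.005, 0, 0], "turn": [0, 0, 0], "fingers": -1}

```text
time_s: 8.3
eef_pos: [0.4781, 0.1197, 0.172]
ee_rot: [-0.52, 3.088, 0.002]
wrist_force: [13.0, 4.9, -3.3]
opening: -0.0002
grasp_force: 6.8
```

The handle is on its stop: the force now climbs against a stiff limit. I'll back off, open, and re-grip around the upright handle.

In the tool's units: -14 mm / 400 = -0.035, -8 mm / 400 = -0.02.

Call:
jog_arm:
  motion:
    - {"xyz": [-0.02, 0, 0], "turn": [0, 0, 0], "fingers": -1}
    - {"xyz": [-0.035, 0, 0], "turn": [0, 0, 0], "fingers": -1}
    - {"xyz": [-0.035, 0, 0], "turn": [0, 0, 0], "fingers": 0.1}
    - {"xyz": [-0.035, 0, 0], "turn": [0, 0, 0], "fingers": 0.1}
    - {"xyz": [-0.035, 0, 0], "turn": [0, 0, 0], "fingers": 0.1}
    - {"xyz": [-0.035, 0, 0], "turn": [0, 0, 0], "fingers": 0.1}

```text
time_s: 8.9
eef_pos: [0.487, 0.1227, 0.1706]
ee_rot: [0.521, -3.097, 0.0]
wrist_force: [-0.3, -0.1, 0.3]
opening: 0.0469
grasp_force: 0.0
```

```bash
python3 - <<'E'
from h import *
o=bot.get_obs();p=o["eef_pos"];print(p,o["wrist_force"],o["opening"])
d=(np.array([.459,.113])-p[:2])*1e3;print("tool x,y to axis",-d@[.945,.327],d@[-.327,.945])
E
```

```text
[0.486955   0.12268336 0.17064955] [-0.30383791 -0.1266816   0.31132296] 0.04689710162062297
tool x,y to axis 29.583938099964545 -0.009493372656242727
```

Call:
jog_arm:
  motion:
    - {"xyz": [0.025, 0, 0], "turn": [0, 0, 0], "fingers": 0.1}
    - {"xyz": [0.05, 0, 0], "turn": [0, 0, 0], "fingers": 0.1}
    - {"xyz": [0.0738, 0, 0], "turn": [0, 0, 0], "fingers": 0.1}
    - {"xyz": [0.0738, 0, 0], "turn": [0, 0, 0], "fingers": -1}
    - {"xyz": [0.0738, 0, 0], "turn": [0, 0, 0], "fingers": -1}
    - {"xyz": [0.0738, 0, 0], "turn": [0, 0, 0], "fingers": -1}
    - {"xyz": [0.0738, 0, 0], "turn": [0, 0, 0], "fingers": -1}
    - {"xyz": [0.0738, 0, 0], "turn": [0, 0, 0], "fingers": -1}

```text
time_s: 9.7
eef_pos: [0.4598, 0.1127, 0.1713]
ee_rot: [0.52, -3.098, 0.001]
wrist_force: [-2.9, -2.8, 5.1]
opening: 0.016
grasp_force: 58.8
```

In the tool's units: 46.6 mm / 400 = 0.1165, 43.4 mm / 400 = 0.1085.

Call:
jog_arm:
  motion:
    - {"xyz": [0.0035, 0.0188, 0], "turn": [0, 0, 0], "fingers": -1}
    - {"xyz": [-0.0005, 0.037, 0], "turn": [0, 0, 0], "fingers": -1}
    - {"xyz": [-0.0075, 0.0543, 0], "turn": [0, 0, 0], "fingers": -1}
    - {"xyz": [-0.0168, 0.0705, 0], "turn": [0, 0, 0], "fingers": -1}
    - {"xyz": [-0.0285, 0.0853, 0], "turn": [0, 0, 0], "fingers": -1}
    - {"xyz": [-0.0423, 0.098, 0], "turn": [0, 0, 0], "fingers": -1}
    - {"xyz": [-0.0578, 0.1085, 0], "turn": [0, 0, 0], "fingers": -1}
    - {"xyz": [-0.0748, 0.1165, 0], "turn": [0, 0, 0], "fingers": -1}

```text
time_s: 10.5
eef_pos: [0.4729, 0.1641, 0.1712]
ee_rot: [0.518, -3.097, 0.007]
wrist_force: [-3.2, -9.3, 9.2]
opening: 0.0159
grasp_force: 59.4
```

```bash
cat >> h.py <<'E'
def st(C=(.5044,.1287)):
    o=bot.get_obs();p=o["eef_pos"];d=(p[:2]-C)*1e3;tx,ty=-d@[.945,.327],d@[-.327,.945]
    f=o["wrist_force"];fx,fy=-f[:2]@[.945,.327],f[:2]@[-.327,.945];a=np.arctan2(ty,tx);u=np.array([np.cos(a),np.sin(a)])
    print("t %.2f phi %.3f r %.1f tool(%.1f,%.1f) z %.4f  Ftan %.2f Frad %.2f Fz %.1f open %.4f"%(o["time_s"],a%(2*np.pi),np.hypot(tx,ty),tx,ty,p[2],-fx*u[1]+fy*u[0],fx*u[0]+fy*u[1],f[2],o["opening"]))
E
python3 -c "
from h import *
st()"
```

```text
t 10.50 phi 1.176 r 47.4 tool(18.2,43.8) z 0.1712  Ftan -8.63 Frad -4.82 Fz 9.2 open 0.0159
```

In the tool's units: -55 mm / 400 = -0.1375, -49.5 mm / 400 = -0.1238.

Call:
jog_arm:
  motion:
    - {"xyz": [-0.018, 0.0055, 0], "turn": [0, 0, 0], "fingers": -1}
    - {"xyz": [-0.0365, 0.0083, 0], "turn": [0, 0, 0], "fingers": -1}
    - {"xyz": [-0.0553, 0.008, 0], "turn": [0, 0, 0], "fingers": -1}
    - {"xyz": [-0.0738, 0.0053, 0], "turn": [0, 0, 0], "fingers": -1}
    - {"xyz": [-0.0915, -0.0003, 0], "turn": [0, 0, 0], "fingers": -1}
    - {"xyz": [-0.1083, -0.0085, 0], "turn": [0, 0, 0], "fingers": -1}
    - {"xyz": [-0.1238, -0.0193, 0], "turn": [0, 0, 0], "fingers": -1}
    - {"xyz": [-0.1375, -0.032, 0], "turn": [0, 0, 0], "fingers": -1}

```text
time_s: 11.3
eef_pos: [0.5263, 0.172, 0.1712]
ee_rot: [0.519, -3.091, 0.001]
wrist_force: [-11.5, -4.2, 12.5]
opening: 0.0161
grasp_force: 59.8
```

```bash
python3 -c "
from h import *
st()
s=snapshot('side');A=cv2.resize(s['img'][175:225,230:300],(700,500),interpolation=2);cv2.imwrite('pics/jaw.png',A[...,::-1])"
```

```text
t 11.30 phi 2.372 r 48.5 tool(-34.9,33.8) z 0.1712  Ftan -8.35 Frad -8.90 Fz 12.5 open 0.0161
```

View pics/jaw.png

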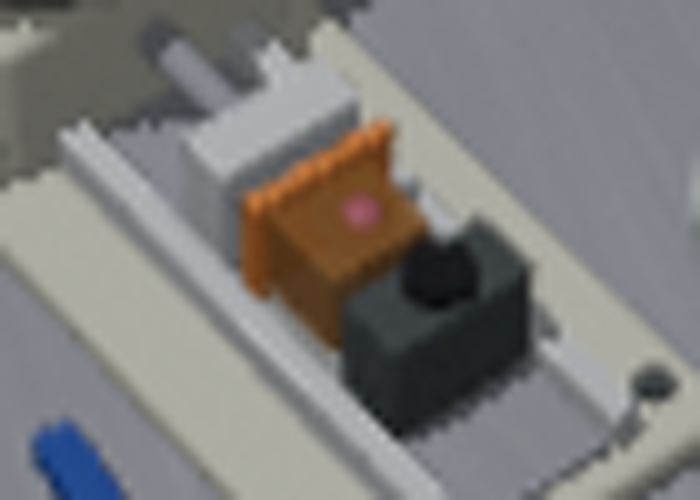

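The plate has reached the block, and a few millimetres remain to the stop. I'll go slower from here.

Call:
jog_arm:
  motion:
    - {"xyz": [-0.002, -0.0065, 0], "turn": [0, 0, 0], "fingers": -1}
    - {"xyz": [-0.006, -0.0113, 0], "turn": [0, 0, 0], "fingers": -1}
    - {"xyz": [-0.0095, -0.0163, 0], "turn": [0, 0, 0], "fingers": -1}
    - {"xyz": [-0.0128, -0.0213, 0], "turn": [0, 0, 0], "fingers": -1}
    - {"xyz": [-0.0158, -0.0268, 0], "turn": [0, 0, 0], "fingers": -1}
    - {"xyz": [-0.0185, -0.0323, 0], "turn": [0, 0, 0], "fingers": -1}

```text
time_s: 11.95
eef_pos: [0.5371, 0.1647, 0.1712]
ee_rot: [0.522, -3.091, -0.004]
wrist_force: [-10.0, 0.2, 11.1]
opening: 0.0161
grasp_force: 59.7
```

```bash
python3 -c "
from h import *
st()"
```

```text
t 11.95 phi 2.641 r 48.6 tool(-42.7,23.3) z 0.1712  Ftan -7.56 Frad -6.56 Fz 11.1 open 0.0161
```

In the tool's units: -14 mm / 400 = -0.035, -11.6 mm / 400 = -0.029.

Call:
jog_arm:
  motion:
    - {"xyz": [-0.0025, -0.0055, 0], "turn": [0, 0, 0], "fingers": -1}
    - {"xyz": [-0.0048, -0.0113, 0], "turn": [0, 0, 0], "fingers": -1}
    - {"xyz": [-0.0065, -0.017, 0], "turn": [0, 0, 0], "fingers": -1}
    - {"xyz": [-0.0083, -0.023, 0], "turn": [0, 0, 0], "fingers": -1}
    - {"xyz": [-0.0095, -0.029, 0], "turn": [0, 0, 0], "fingers": -1}
    - {"xyz": [-0.0105, -0.035, 0], "turn": [0, 0, 0], "fingers": -1}

```text
time_s: 12.55
eef_pos: [0.5458, 0.1547, 0.1712]
ee_rot: [0.524, -3.092, -0.008]
wrist_force: [-8.9, 3.8, 9.6]
opening: 0.0161
grasp_force: 59.6
```

```bash
python3 -c "
from h import *
st()"
```

```text
t 12.55 phi 2.914 r 48.8 tool(-47.6,11.0) z 0.1712  Ftan -7.94 Frad -5.54 Fz 9.6 open 0.0161
```

In the tool's units: -14.6 mm / 400 = -0.0365, -12.2 mm / 400 = -0.0305.

Call:
jog_arm:
  motion:
    - {"xyz": [-0.0008, -0.006, 0], "turn": [0, 0, 0], "fingers": -1}
    - {"xyz": [-0.0013, -0.0123, 0], "turn": [0, 0, 0], "fingers": -1}
    - {"xyz": [-0.0013, -0.0183, 0], "turn": [0, 0, 0], "fingers": -1}
    - {"xyz": [-0.001, -0.0245, 0], "turn": [0, 0, 0], "fingers": -1}
    - {"xyz": [-0.0005, -0.0305, 0], "turn": [0, 0, 0], "fingers": -1}
    - {"xyz": [0.0003, -0.0365, 0], "turn": [0, 0, 0], "fingers": -1}

```text
time_s: 13.15
eef_pos: [0.5513, 0.1425, 0.1713]
ee_rot: [0.526, -3.095, -0.01]
wrist_force: [-7.0, 5.4, 7.0]
opening: 0.0155
grasp_force: 59.4
```

```bash
python3 -c "
from h import *
st()"
```

```text
t 13.15 phi 3.190 r 48.9 tool(-48.9,-2.3) z 0.1713  Ftan -7.16 Frad -5.22 Fz 7.0 open 0.0155
```

In the tool's units: -9.5 mm / 400 = -0.0238, -7.2 mm / 400 = -0.018.

Call:
jog_arm:
  motion:
    - {"xyz": [0.0013, -0.006, 0], "turn": [0, 0, 0], "fingers": -1}
    - {"xyz": [0.0025, -0.012, 0], "turn": [0, 0, 0], "fingers": -1}
    - {"xyz": [0.0043, -0.018, 0], "turn": [0, 0, 0], "fingers": -1}
    - {"xyz": [0.0063, -0.0238, 0], "turn": [0, 0, 0], "fingers": -1}

```text
time_s: 13.55
eef_pos: [0.5529, 0.1342, 0.1714]
ee_rot: [-0.528, 3.097, 0.013]
wrist_force: [-3.2, 9.9, 3.9]
opening: 0.0162
grasp_force: 59.2
```

```bash
python3 -c "
from h import *
st()
s=snapshot('side');A=cv2.resize(s['img'][175:225,230:300],(700,500),interpolation=2);cv2.imwrite('pics/jaw2.png',A[...,::-1])"
```

```text
t 13.55 phi 3.362 r 48.8 tool(-47.7,-10.7) z 0.1714  Ftan -10.19 Frad -2.06 Fz 3.9 open 0.0162
```

View pics/jaw2.png

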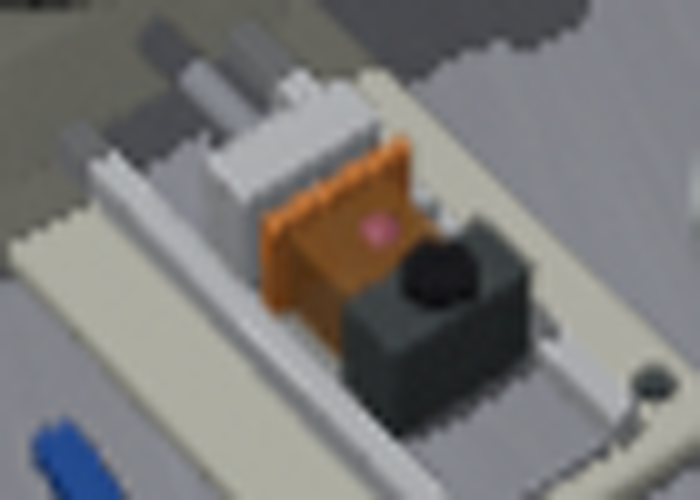

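The block touches the stop, and the tangential force is starting to rise. I'll go on in small steps.

Call:
jog_arm:
  motion:
    - {"xyz": [0, 0, 0], "turn": [0, 0, 0], "fingers": -1}
    - {"xyz": [0, 0, 0], "turn": [0, 0, 0], "fingers": -1}

```text
time_s: 13.8
eef_pos: [0.553, 0.1337, 0.1714]
ee_rot: [-0.527, 3.097, 0.012]
wrist_force: [-3.5, 7.2, 4.8]
opening: 0.016
grasp_force: 59.2
```

```bash
python3 -c "
from h import *
st()"
```

```text
t 13.80 phi 3.372 r 48.9 tool(-47.6,-11.1) z 0.1714  Ftan -7.49 Frad -2.75 Fz 4.8 open 0.0160
```

In the tool's units: -2.2 mm / 400 = -0.0055, -1.1 mm / 400 = -0.0028.

Call:
jog_arm:
  motion:
    - {"xyz": [0.001, -0.0028, 0], "turn": [0, 0, 0], "fingers": -1}
    - {"xyz": [0.0023, -0.0055, 0], "turn": [0, 0, 0], "fingers": -1}

```text
time_s: 14.0
eef_pos: [0.553, 0.1324, 0.1714]
ee_rot: [-0.528, 3.096, 0.014]
wrist_force: [-2.8, 10.3, 3.6]
opening: 0.016
grasp_force: 59.1
```

```bash
python3 -c "
from h import *
st()"
```

```text
t 14.00 phi 3.400 r 48.8 tool(-47.2,-12.5) z 0.1714  Ftan -10.50 Frad -2.05 Fz 3.6 open 0.0160
```

In the tool's units: -3.4 mm / 400 = -0.0085, -2.3 mm / 400 = -0.0058.

Call:
jog_arm:
  motion:
    - {"xyz": [0.0013, -0.0028, 0], "turn": [0, 0, 0], "fingers": -1}
    - {"xyz": [0.0028, -0.0058, 0], "turn": [0, 0, 0], "fingers": -1}
    - {"xyz": [0.004, -0.0085, 0], "turn": [0, 0, 0], "fingers": -1}

```text
time_s: 14.3
eef_pos: [0.5531, 0.1291, 0.1714]
ee_rot: [-0.528, 3.094, 0.014]
wrist_force: [-0.9, 11.3, 2.5]
opening: 0.016
grasp_force: 59.0
```

```bash
python3 -c "
from h import *
import pickle
st()
pickle.dump({n:snapshot(n) for n in('side','top','wrist')},open('S3.pkl','wb'))"
```

```text
t 14.30 phi 3.467 r 48.7 tool(-46.2,-15.6) z 0.1714  Ftan -11.30 Frad -0.84 Fz 2.5 open 0.0160
```

In the tool's units: -2 mm / 400 = -0.005, -1 mm / 400 = -0.0025.

Call:
jog_arm:
  motion:
    - {"xyz": [0.0005, -0.0025, 0], "turn": [0, 0, 0], "fingers": -1}
    - {"xyz": [0.0013, -0.005, 0], "turn": [0, 0, 0], "fingers": -1}

```text
time_s: 14.65
eef_pos: [0.5532, 0.1274, 0.1714]
ee_rot: [-0.529, 3.094, 0.015]
wrist_force: [-2.1, 11.8, 3.0]
opening: 0.0162
grasp_force: 59.0
```

```bash
python3 -c "
from h import *
st()"
```

```text
t 14.65 phi 3.502 r 48.9 tool(-45.7,-17.2) z 0.1714  Ftan -11.77 Frad -2.43 Fz 3.0 open 0.0162
```

The pressure is about 19–20 N, from the force and from the angle since contact. I'll unload the arm, then release.

In the tool's units: 5 mm / 400 = 0.0125, -1.9 mm / 400 = -0.0048.

Call:
jog_arm:
  motion:
    - {"xyz": [-0.0023, 0.0063, 0], "turn": [0, 0, 0], "fingers": -1}
    - {"xyz": [-0.0048, 0.0125, 0], "turn": [0, 0, 0], "fingers": -1}
    - {"xyz": [-0.0048, 0.0125, 0], "turn": [0, 0, 0], "fingers": -1}

```text
time_s: 14.95
eef_pos: [0.5533, 0.1279, 0.1713]
ee_rot: [0.525, -3.097, -0.005]
wrist_force: [-3.3, 3.8, 6.2]
opening: 0.0159
grasp_force: 59.3
```

```bash
python3 -c "
from h import *
st()"
```

```text
t 14.95 phi 3.491 r 48.9 tool(-46.0,-16.7) z 0.1713  Ftan -3.72 Frad -3.40 Fz 6.2 open 0.0159
```

In the tool's units: -120 mm / 400 = -0.3, -100 mm / 400 = -0.25.

Call:
jog_arm:
  motion:
    - {"xyz": [0, 0.0025, 0], "turn": [0, 0, 0], "fingers": 0.2}
    - {"xyz": [0, 0.0025, 0], "turn": [0, 0, 0], "fingers": 0.2}
    - {"xyz": [0, 0.0025, 0], "turn": [0, 0, 0], "fingers": 0.2}
    - {"xyz": [0, 0.0025, 0], "turn": [0, 0, 0], "fingers": 0.2}
    - {"xyz": [0, 0.0025, -0.075], "turn": [0, 0, 0], "fingers": 0.2}
    - {"xyz": [0, 0.0025, -0.15], "turn": [0, 0, 0], "fingers": 0.2}
    - {"xyz": [0, 0.0025, -0.25], "turn": [0, 0, 0], "fingers": 0.2}
    - {"xyz": [0, 0.0025, -0.3], "turn": [0, 0, 0], "fingers": 0.2}

```text
time_s: 15.75
eef_pos: [0.5546, 0.1256, 0.2943]
ee_rot: [-0.519, 3.094, 0.001]
wrist_force: [0.3, 0.2, 0.0]
opening: 0.0515
grasp_force: 0.0
```

Call:
jog_arm:
  motion:
    - {"xyz": [0, 0, 0], "turn": [0, 0, 0], "fingers": 0.2}
    - {"xyz": [0, 0, 0], "turn": [0, 0, 0], "fingers": 0.2}
    - {"xyz": [0, 0, 0], "turn": [0, 0, 0], "fingers": 0.2}

```text
time_s: 16.05
eef_pos: [0.5527, 0.1256, 0.2893]
ee_rot: [0.52, -3.096, 0.001]
wrist_force: [0.3, 0.2, 0.1]
opening: 0.051
grasp_force: 0.0
```

```bash
python3 -c "
from h import *
st()
s=snapshot('side');t=snapshot('wrist');cv2.imwrite('pics/end.png',np.hstack([cv2.resize(s['img'][120:245,200:310],(440,500),interpolation=2),cv2.resize(t['img'][100:350,60:240],(360,500),interpolation=2)])[...,::-1])"
```

```text
t 16.05 phi 3.540 r 48.4 tool(-44.6,-18.7) z 0.2893  Ftan -0.20 Frad 0.33 Fz 0.1 open 0.0510
```

View pics/end.png

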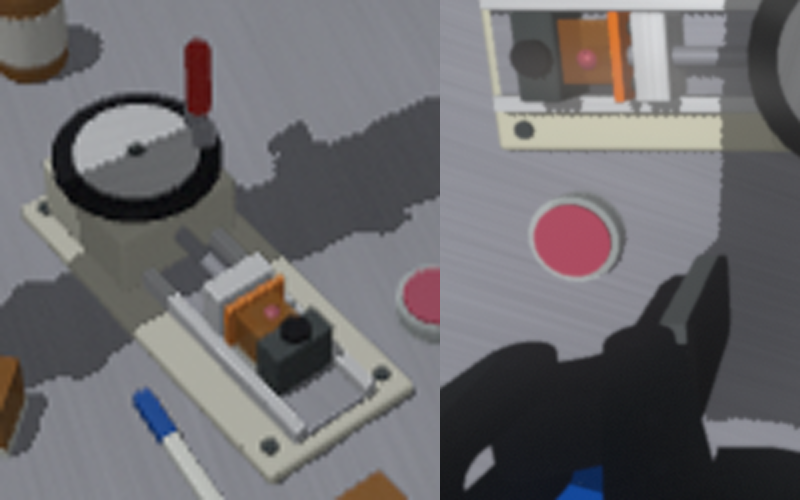

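The final view shows the handle upright at (198,78), and the block square between the plate and the stop at (587,55). The dish and pen have not moved and the gripper is clear, so I'm handing in.

```bash
python3 -c "
from h import *
print(bot.job_done())"
```

```text
the job is handed in; nothing more can be done
None
```

I folded the handle fully upright and wound the wheel clockwise about 3.5 rad. The block is clamped at an estimated 19–20 N, inferred from wrist force and winding angle rather than measured directly. I then released the handle, nothing else seen on the bench had moved, and I handed the job in at about 16 s; no verdict was returned.

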